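# Clamp the jar, unscrew its tight cap and hold it over the mouth

## Robot

A 6-joint arm with a two-finger parallel gripper is mounted at the origin on a cart in front of the work surface, level with it; the furniture and walls round the work are solid. World frame = base frame: x ahead of the robot, y to its left, z up, the work surface at z = 0. Lengths are in mm, angles in rad, forces in N, time in s.
With the tool pointing down it reaches from about 350 to 875 mm from the base axis. Payload 4.2 kg.
Tool frame: the origin (TCP) lies on the mounting face of the last link; the fingertips stand 173 mm ahead of it and the grasp point (between the pads) lies 155 mm ahead of it; z points along the fingers, y is the line along which they close (so a half turn about z gives the same grasp; the last joint's range is limited). The gripper opens to 85 mm and grips with 20 to 120 N. Pads are 22 mm wide; open, the fingers measure 114 mm over their backs; the gripper's body (76 mm by 85 mm) begins 54 mm behind the grasp point. The pads swing forward as they close: fully open they stand 13 mm farther back than shut.
Start: joints at [-0.936, 0.385, 0.008, 0, -1.194, -0.259], TCP at [229.4, -581.357, 404.712] pointing down, gripper open.
Joint ranges: [-3.14, 3.14], [-1.21, 2.06], [-1.07, 1.41], [-3.16, 2.05], [-2.99, -0.16], [-3.1, 3.1]. Speed limits (rad/s): [2.79, 2.79, 3.14, 3.14, 3.14, 3.14].

## Interface

Orientations are given as a unit quaternion [x, y, z, w].
In Python, from bench import arm gives the robot as it stands.
- The arm moves only by the tool carry_out, never from a script. Its argument "rows" is a list of rows, each a list of 7 numbers: the shift along the tool's x, y, z as a fraction of full scale, then the turn, a rotation vector about the tool's x, y, z as a fraction of full scale, then the opening, from -1 (shut) to 1 (fully open). A call has 1 to 12 rows; each row is the pose to reach, as a shift and turn from the pose commanded when the call began, along the tool's axes at that moment, turning the shorter way round; what a row does not reach only later rows make up. Full scale, the value 1, is 20 cm for a shift and pi rad for a turn. A row lasts 1/8 s, in which the tool goes at most 62.5 mm and 10.7 degrees, less where a joint would pass 70% of its speed; a pose out of reach is approached as far as the arm can. A call with a number of a shift or a turn outside -1 to 1 is refused whole. A call with a gripper value outside its range is refused whole. The fingers move at their own pace and stop on an object; the grip force is fixed at half the most. Time passes only in rows, so rows that repeat a pose let the fingers close. It gives the time, the measured TCP pose, the force, the opening and the grip force at its end, in the units of the state.
- arm.read_state(): the state, without advancing time (a new reading comes with each control period).
- arm.get_image(name): name is "scene" or "side" or "wrist"; returns (picture, depth): 400x640x3 uint8, red, green, blue; 400x640 float32, mm along the optical axis (not along the pixel's ray), 0 where there is no reading.
- arm.calibration(name): a dict with "mtx" (3x3 intrinsics, pixels), "cam_to_world" (4x4, takes a point from camera to world coordinates). Camera axes: x right, y up, looking along -z (the intrinsics and any distortion apply to the point x, -y, -z); pixel columns grow to the right and rows downward; lengths in mm; the calibration is good to about 2 mm. A picture is of the moment at which its call begins: read the wrist's pose just before it. calibration takes no time and is no camera call; for the wrist camera it gives the pose at the moment of the call.
- arm.job_done(): hands the job in; it is judged then, once.
The state is a dict: "clock": time; "joints": joint angles; "joint_vel": joint speeds; "joint_efforts": joint torques, N m; "position": TCP position; "ee_rot": TCP orientation; "contact_force": force on the tool from outside, world axes, zero at the start; "wrist_torque": the same for the moment, N m; "gripper_width": finger opening in mm; "grasp_force": force on a finger pad.
Only numpy, scipy, OpenCV 4.12 (cv2) and the standard library are available. Lean on these libraries where they do the work, as an engineer would, in place of code of your own. Each camera call takes 0.05 s, during which the arm holds its last target. There are 200 camera calls.

## Task

The square amber jar has been set in the blue bench clamp with its cap still tight: first slide the jaw by its red knob until the jar is held flush between jaw and back stop. Then unscrew the white cap anticlockwise (seen from above) until its threads let go, without the jar turning or lifting in the clamp, and raise it level; finish while still holding the cap in the gripper, centred one to three centimetres above the jar's mouth and touching nothing else. Leave the jaw closed and the things around undisturbed.

Things in the scene. Friction and masses are not known exactly. Their poses are not given: they have to be found in the camera images.
- jar_clamp: Blue bench clamp fixed to the bench: base plate 225 x 96 mm, 8 mm thick, with a back stop 80 mm wide and 48 mm high over the bench. Origin: on the bench, below the place where the jar's centre stands when the jar touches the back stop. x: along the slide, towards the back stop (stop face at x = +31 mm); y: across; z up.
- jaw (a joint): Sliding jaw of the clamp, in m: 0 fully open, grows as the jaw slides towards the back stop (+x of jar_clamp); it grips the seated jar at about 0.045. Stiff: takes about 10 N to slide (up to 17 N when it pushes the jar along) and stays where it is left.
- jaw_knob (a point): Top centre of the jaw's upright red knob, a round post 22 mm in diameter, 36 mm of it free below this point; this point is 64 mm above the bench and 66 mm behind the jaw's face (away from the jar).
- jaw_face (a point): Centre of the jaw's flat black rubber face (56 mm wide, top 45 mm above the bench) that presses the jar.
- jar: Square amber jar, 62 x 62 mm, shoulder 62 mm and round neck 80 mm above its underside, 0.45 kg, loose on the clamp's 8 mm base plate, 5 to 10 mm short of the back stop. Origin: centre of its underside; x towards the back stop, z up; its clamped faces lie at x = -31 and +31 mm. A sprung seal disc in the mouth (up to 93 mm above the underside) pushes the cap up with about 10 N.
- jar_mark (a point): White mark on the jar's shoulder, 29 mm from its axis, 1.43 rad anticlockwise from its x axis: the red line of the cap points here when the thread is free.
- cap: White ribbed cap, 50 mm in diameter, 24 mm high, 40 g; its underside is 66 to 67 mm above the jar's underside while screwed on. Origin: centre of its underside; z up; x along the red line on its top. Loosening takes about 0.3 N m.
- cap_top (a point): Centre of the cap's top. The cap's yaw relative to the jar is 0.17 to 0.49 rad at the start; turned anticlockwise it comes free at about 1.2 rad (the seal then pushes it up a few mm) and meets the next stop at about 1.65 rad, so a turn of 1.1 rad always frees it. Then it lifts straight off, clear once it has risen 20 mm.
- cotton_buds: Round tub of cotton buds, 77 mm wide, 80 mm high; bystander. Origin: centre of its underside.
- kapton_tape: Roll of amber tape, 52 mm wide, 12 mm high, lying flat; bystander. Origin: centre of its underside.
- solder_spool: Spool of solder wire, 47 mm wide, 25 mm high; bystander. Origin: centre of its underside.
- mini_pliers: Small blue-handled pliers, 115 x 41 x 9 mm, lying flat; bystander. Origin: centre of its underside.
There are look-alikes about, which are no part of the job. Of the things like the jar, leave any that is turquoise; of the rest the larger one is meant. What is shaped like the cap but green is not meant.

How it is judged:
By the outcome, as a careful person would: the job done as asked, in the order asked, and still so for the second after the job is handed in, while the arm keeps its last pose, push and grip.
It also fails if it takes over 45 s, if anything falls off the work surface, if the arm or the gripper's body presses on something with over 40 N, if the wrist force passes 120 N, or if a joint passes its speed limit or range.

## Working session

There is one attempt and no reset: what is moved stays moved. The work goes in short steps, Python scripts to look and compute and a tool call to move; the robot and the scene stay as the last step left them, time stands still between calls to the robot, and variables do not carry over. Pictures are saved under pics/ and viewed, at most 10 in all, crops included, and the job is handed in when it is done.

Besides the shell and the picture viewer there is one more tool, called after "Call:" as a command line: name --pt "numbers of a row" for each row, then --argument value for the rest. carry_out: Moves the arm, as the interface text tells. Its arguments: {"type":"object","properties":{"rows":{"type":"array"}},"required":["rows"]}

```bash
mkdir -p pics; cat > h.py <<'E'
import numpy as np, cv2
from bench import arm
def grab(n):
    c=arm.calibration(n); im,d=arm.get_image(n); return im,d,np.array(c["mtx"]),np.array(c["cam_to_world"])
def ray(u,v,K,T):
    p=np.linalg.inv(K)@[u,v,1]; d=T[:3,:3]@[p[0],-p[1],-p[2]]; return T[:3,3],d
def onz(u,v,z,K,T):
    o,d=ray(u,v,K,T); return o+d*(z-o[2])/d[2]
def pts(d,K,T):
    v,u=np.mgrid[:d.shape[0],:d.shape[1]]
    x=(u-K[0,2])/K[0,0]*d; y=(v-K[1,2])/K[1,1]*d
    return np.stack([x,-y,-d],-1)@T[:3,:3].T+T[:3,3]
E
python3 - <<'E'
from h import *
for n in("scene","side"):
    im,d,K,T=grab(n); cv2.imwrite(f"pics/{n}0.png",im[...,::-1]); np.savez(f"{n}0.npz",im=im,d=d,K=K,T=T); print(n,T[:3,3].round())
print(arm.read_state())
E
```

```text
scene [-141. -274.  697.]
side [297. 952. 749.]
{'clock': 0.1, 'joints': array([-9.36414527e-01,  3.85490519e-01,  6.75678909e-03, -4.10624216e-04,
       -1.19398566e+00, -2.58599369e-01]), 'joint_vel': array([-1.08615198e-03,  5.59218812e-05,  4.33033343e-03, -3.66749916e-04,
       -1.67280794e-03, -1.84807121e-03]), 'joint_efforts': array([ 3.95705938e-04, -3.93319094e+01,  1.88927758e+01,  4.19792801e+00,
       -2.65009912e-03,  8.62021835e-06]), 'position': array([ 229.34057484, -581.21139261,  403.72546047]), 'ee_rot': array([-1.86713154e-01,  9.82413985e-01,  9.49675886e-04, -2.43065653e-04]), 'contact_force': array([1.31332792, 0.24077487, 0.15319063]), 'wrist_torque': array([-0.02890136, -0.00474542, -0.05554166]), 'grasp_force': 0.0, 'gripper_width': 85.71148353789768}
```

View pics/scene0.png

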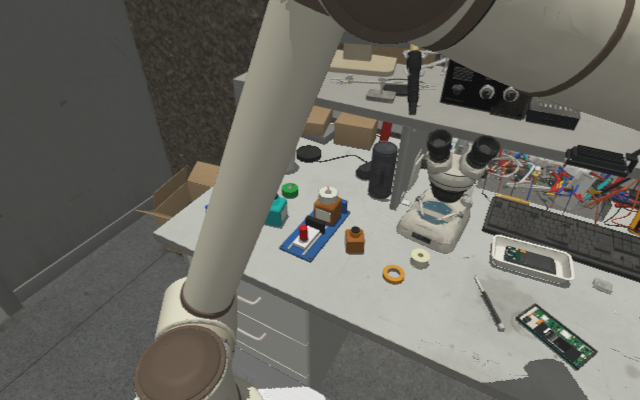

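View pics/side0.png

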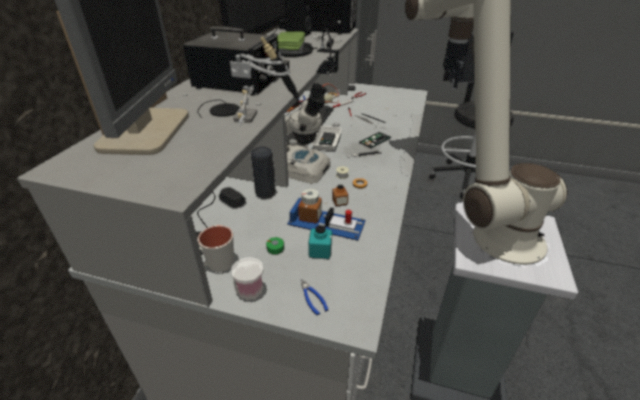

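The scene view shows the blue clamp with the amber jar at (327,210), its white cap at (328,194) and the red knob at (304,232). Three things could be mistaken for the targets: the small amber jar at (355,240), the turquoise jar at (278,210) and the green cap at (290,190). I choose the clamped larger amber jar with the white cap. In the side view they appear at jar (311,212), knob (348,215) and turquoise jar (319,243).

```bash
python3 - <<'E'
from h import *
out=[]
for n,box in(("scene",(270,340,180,265)),("side",(280,370,180,245))):
    f=np.load(f"{n}0.npz"); im,d,K,T=[f[k] for k in("im","d","K","T")]
    P=pts(d,K,T); hsv=cv2.cvtColor(im,cv2.COLOR_RGB2HSV); H,S,V=[hsv[...,i].astype(int) for i in range(3)]
    b=np.zeros(d.shape,bool); b[box[2]:box[3],box[0]:box[1]]=1; b&=d>0
    red=b&((H<6)|(H>174))&(S>150)&(V>60); blue=b&(H>103)&(H<125)&(S>130); 
    white=b&(S<60)&(V>130)&(P[...,2]>78)&(P[...,2]<115)
    for nm,m in(("red",red),("blue",blue),("cap",white)):
        q=P[m]; print(n,nm,len(q),np.median(q,0).round(),q.min(0).round(),q.max(0).round())
    q=P[red]; t=q[q[:,2]>60]; print(" knobtop",t.mean(0).round(1),len(t))
    q=P[white]; t=q[q[:,2]>90]; print(" captop",t.mean(0).round(1),len(t),t.min(0).round(),t.max(0).round())
    q=P[blue]; q=q[(q[:,2]<14)]; r=cv2.minAreaRect(q[:,:2].astype(np.float32)); print(" base",r)
    x0,x1,y0,y1=box; c=cv2.resize(im[y0-10:y1+10,x0-20:x1+20],None,fx=5,fy=5,interpolation=cv2.INTER_CUBIC); out.append(c[...,::-1])
cv2.imwrite("pics/crop0.png",out[0])
E
```

```text
scene red 106 [460.  83.  53.] [454.  76.  18.] [521. 109.  66.]
scene blue 651 [470.  58.   8.] [419.  36.   2.] [603. 133.  38.]
scene cap 169 [584.  79.  98.] [561.  55.  85.] [610. 104. 101.]
 knobtop [463.9  85.9  63.5] 39
 captop [584.8  79.1  98.2] 167 [561.  55.  93.] [610. 104. 101.]
 base ((511.454833984375, 84.62533569335938), (94.28943634033203, 184.95428466796875), 88.34308624267578)
side red 49 [462.  93.  53.] [456.  83.  30.] [470.  97.  66.]
side blue 417 [563. 116.  10.] [422.  45.   4.] [634. 211.  90.]
side cap 141 [583.  81.  99.] [560.  54.  93.] [608. 103. 103.]
 knobtop [462.9  90.8  63.7] 17
 captop [583.8  79.9  99.2] 141 [560.  54.  93.] [608. 103. 103.]
 base ((527.44287109375, 89.75700378417969), (87.8586196899414, 210.09046936035156), 88.53484344482422)
```

View pics/crop0.png

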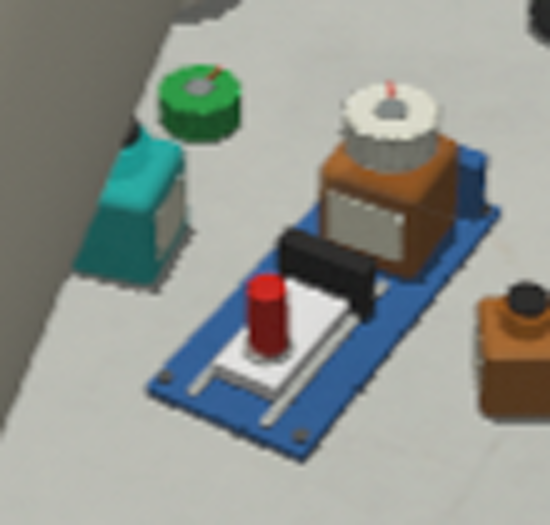

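The crop confirms it: white cap with its red line on the clamped amber jar, knob behind the jaw. The clamp axis lies roughly along world +x. I'll move above it and measure from near.

Call:
carry_out --pt "-0.75 1 0 0 0 -0.38 0.2" --pt "-0.75 1 0 0 0 -0.38 0.2" --pt "-0.75 1 0 0 0 -0.38 0.2" --pt "-0.75 1 0 0 0 -0.38 0.2" --pt "-0.75 1 0 0 0 -0.38 0.2" --pt "-0.75 1 0 0 0 -0.38 0.2" --pt "-0.75 1 0 0 0 -0.38 0.2" --pt "-0.75 1 0 0 0 -0.38 0.2"

```text
clock: 1.1
position: [295.4, -340.1, 404.4]
ee_rot: [-0.706, 0.708, 0.0, -0.0]
contact_force: [-0.2, 0.3, 0.6]
gripper_width: 51.3
grasp_force: 0.0
```

Call:
carry_out --pt "-1 -0.4 0 0 0 0 0.2" --pt "-1 -0.4 0 0 0 0 0.2" --pt "-1 -0.4 0 0 0 0 0.2" --pt "-1 -0.4 0 0 0 0 0.2"

```text
clock: 1.6
position: [376.2, -138.2, 404.8]
ee_rot: [0.707, -0.707, 0.0, -0.0]
contact_force: [-1.0, -1.1, 0.0]
gripper_width: 50.7
grasp_force: 0.0
```

Call:
carry_out --pt "-1 -0.4 0 0 0 0 0.2" --pt "-1 -0.4 0 0 0 0 0.2" --pt "-1 -0.4 0 0 0 0 0.2" --pt "-1 -0.4 0 0 0 0 0.2" --pt "-1 -0.4 0 0 0 0 0.2"

```text
clock: 2.22
position: [456.6, 61.1, 404.2]
ee_rot: [0.707, -0.707, -0.0, 0.0]
contact_force: [-0.1, 0.1, 0.6]
gripper_width: 51.2
grasp_force: 0.0
```

```bash
cat > m.py <<'E'
from h import *
import sys
def meas(tag):
    im,d,K,T=grab("wrist"); cv2.imwrite(f"pics/{tag}.png",im[...,::-1]); np.savez(f"{tag}.npz",im=im,d=d,K=K,T=T)
    print("cam",T[:3,3].round(),"look",(-T[:3,2]).round(2))
    P=pts(d,K,T); hsv=cv2.cvtColor(im,cv2.COLOR_RGB2HSV); H,S,V=[hsv[...,i].astype(int) for i in range(3)]
    b=(d>0)&(P[...,0]>400)&(P[...,0]<660)&(P[...,1]>20)&(P[...,1]<150)
    red=b&((H<6)|(H>174))&(S>150)&(V>60)&(P[...,2]>58)&(P[...,2]<72)
    blue=b&(H>103)&(H<125)&(S>130)&(P[...,2]<14)
    blk=b&(V<60)&(P[...,2]>38)&(P[...,2]<52)
    cap=b&(S<70)&(V>110)&(P[...,2]>90)&(P[...,2]<112)
    amb=b&(H>5)&(H<22)&(S>100)&(P[...,2]>60)&(P[...,2]<76)
    line=b&((H<8)|(H>172))&(S>100)&(P[...,2]>88)&(P[...,2]<112)
    for nm,m in(("knob",red),("base",blue),("jawtop",blk),("cap",cap),("shoulder",amb),("line",line)):
        if m.sum()<5: print(nm,"none"); continue
        q=P[m]; r=cv2.minAreaRect(q[:,:2].astype(np.float32)); print(nm,m.sum(),"mean",q.mean(0).round(1),"rect",[np.round(a,1) for a in r])
if __name__=="__main__": meas(sys.argv[1])
E
python3 m.py w1
```

```text
cam [457.  -9. 374.] look [-0.    0.27 -0.96]
knob 16 mean [472.7  87.   64.6] rect [array([472.7,  87.3]), array([ 2.2, 10.5]), np.float64(28.3)]
base 2345 mean [535.6  83.5   8.6] rect [array([545.1,  80.4]), array([ 93.5, 196.5]), np.float64(87.8)]
jawtop none
cap 2131 mean [584.6  74.4  98.6] rect [array([586.4,  75.7]), array([51.1, 49.9]), np.float64(0.4)]
shoulder 954 mean [574.3  64.9  69.3] rect [array([585.8,  75.1]), array([58.3, 58.1]), np.float64(1.7)]
line 37 mean [602.   84.   99.7] rect [array([602. ,  84.1]), array([13.8,  2.4]), np.float64(28.4)]
```

View pics/w1.png

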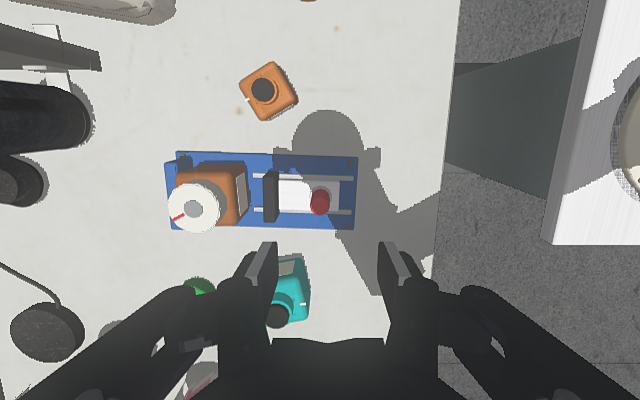

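The wrist view shows the knob at (320,202), the jaw at (270,195) and the cap at (193,208) with its red line pointing lower-left. The small jar is at (268,92) and the turquoise one at (290,290). The knob is partly in shadow, so I'll refine it.

```bash
python3 - <<'E'
from h import *
f=np.load("w1.npz"); im,d,K,T=[f[k] for k in("im","d","K","T")]
P=pts(d,K,T); hsv=cv2.cvtColor(im,cv2.COLOR_RGB2HSV); H,S,V=[hsv[...,i].astype(int) for i in range(3)]
red=((H<8)|(H>172))&(S>110)&(V>40)&(P[...,0]<500)&(P[...,0]>430)&(P[...,1]>40)&(P[...,1]<130)
q=P[red]; print(red.sum(),q[:,2].min(),q[:,2].max())
t=q[q[:,2]>61]; print("top",len(t),t.mean(0),t.min(0),t.max(0))
s=q[(q[:,2]<58)&(q[:,2]>32)];print("post",s.mean(0),s.min(0),s.max(0))
# jaw black face
blk=(V<75)&(P[...,2]>40)&(P[...,2]<50)&(P[...,0]>480)&(P[...,0]<560)&(P[...,1]>30)&(P[...,1]<130)
print("jaw",blk.sum(),cv2.minAreaRect(P[blk][:,:2].astype(np.float32)))
bl=(H>103)&(H<125)&(S>130)&(abs(P[...,2]-8)<4)&(P[...,1]>10)&(P[...,1]<150)
q=P[bl]
for nm,fn in(("ylo",np.min),("yhi",np.max)):
    xs=np.arange(440,590,6); ys=[fn(q[abs(q[:,0]-x)<3,1]) for x in xs]; print(nm,np.polyfit(xs-500,ys,1))
E
```

```text
267 25.42350149126895 66.58595767343388
top 246 [464.83508203  82.91121216  64.40919936] [455.53176513  73.76860296  61.48219907] [475.198156    92.68941029  66.58595767]
post [471.98876281  77.68130305  45.40169546] [458.96450622  75.4751215   33.76689766] [474.53009484  78.71190249  57.78268174]
jaw 21 ((517.5591430664062, 78.98489379882812), (11.928813934326172, 52.60456085205078), 12.086429595947266)Traceback (most recent call last):
  File "<stdin>", line 14, in <module>
    return _wrapreduction(a, np.minimum, 'min', axis, None, out,
                          keepdims=keepdims, initial=initial, where=where)
    return ufunc.reduce(obj, axis, dtype, out, **passkwargs)
           ~~~~~~~~~~~~^^^^^^^^^^^^^^^^^^^^^^^^^^^^^^^^^^^^^
ValueError: zero-size array to reduction operation minimum which has no identity
```

Call:
carry_out --pt "-0.117 -0.042 0.4 0 0 0.013 0.2" --pt "-0.117 -0.042 0.4 0 0 0.013 0.2" --pt "-0.117 -0.042 0.4 0 0 0.013 0.2"

```text
clock: 2.65
position: [463.8, 81.9, 323.3]
ee_rot: [-0.692, 0.722, 0.001, -0.002]
contact_force: [0.3, 0.4, 0.1]
gripper_width: 51.1
grasp_force: 0.0
```

```bash
python3 - <<'E'
from h import *
f=np.load("w1.npz"); d,K,T=[f[k] for k in("d","K","T")]
P=pts(d,K,T); m=(P[...,1]>112)&(P[...,1]<220)&(P[...,0]>380)&(P[...,0]<560)&(P[...,2]>30)&(P[...,2]<150)
v,u=np.nonzero(m); print(P[m].min(0),P[m].max(0),u.min(),u.max(),v.min(),v.max())
f=np.load("side0.npz"); d,K,T=[f[k] for k in("d","K","T")]
P=pts(d,K,T)[220:260,305:335].reshape(-1,3);P=P[P[:,2]>30]; print("turq",P.min(0),P.max(0))
print(arm.read_state()["position"])
E
python3 m.py w2
```

```text
[481.15973369 172.43927735  30.19828419] [526.96099478 219.99293149  89.32651115] 265 308 266 327
turq [297.46007795 108.94380843  30.07286449] [547.33100096 951.65713104 749.33034155]
[463.84020523  81.88153519 323.31165638]
cam [461.  12. 293.] look [ 0.01  0.27 -0.96]
knob none
base 3903 mean [542.7  76.3   8.6] rect [array([532.8,  81.5]), array([ 94.3, 222.6]), np.float64(88.1)]
jawtop none
cap 4244 mean [584.   74.3  98.5] rect [array([586.5,  76.2]), array([51. , 50.7]), np.float64(25.4)]
shoulder 1858 mean [573.3  66.2  69.4] rect [array([586.3,  75.8]), array([59.6, 59.2]), np.float64(1.2)]
line 72 mean [602.7  84.7  99.6] rect [array([602.4,  84.4]), array([13.3,  2.9]), np.float64(28.4)]
```

Call:
carry_out --pt "0 0 0.25 0 0 0 0.2" --pt "0 0 0.45 0 0 0 0.2" --pt "0 0 0.59 0 0 0 0.2" --pt "0 0 0.59 0 0 0 0.2"

```text
clock: 3.2
position: [464.4, 82.2, 206.5]
ee_rot: [-0.692, 0.722, 0.0, -0.001]
contact_force: [0.1, -0.2, 1.6]
gripper_width: 51.5
grasp_force: 0.0
```

Call:
carry_out --pt "0 0 0 0 0 0 -1" --pt "0 0 0 0 0 0 -1" --pt "0 0 0 0 0 0 -1" --pt "0 0 0 0 0 0 -1" --pt "0 0 0 0 0 0 -1"

```text
clock: 3.82
position: [465.0, 83.1, 208.8]
ee_rot: [-0.692, 0.722, -0.001, 0.002]
contact_force: [-0.4, -0.8, 6.7]
gripper_width: 20.5
grasp_force: 58.5
```

Call:
carry_out --pt "0 0 -0.01 0 0 0 -1" --pt "0 -0.03 -0.01 0 0 0 -1" --pt "0 -0.06 -0.01 0 0 0 -1" --pt "0 -0.09 -0.01 0 0 0 -1" --pt "0 -0.12 -0.01 0 0 0 -1" --pt "0 -0.15 -0.01 0 0 0 -1" --pt "0 -0.165 -0.01 0 0 0 -1" --pt "0 -0.165 -0.01 0 0 0 -1"

```text
clock: 4.82
position: [495.2, 82.1, 208.9]
ee_rot: [-0.692, 0.722, 0.002, -0.002]
contact_force: [-10.5, 8.8, 3.7]
gripper_width: 20.4
grasp_force: 62.0
```

Call:
carry_out --pt "0 -0.015 0 0 0 0 -1" --pt "0 -0.03 0 0 0 0 -1" --pt "0 -0.045 0 0 0 0 -1" --pt "0 -0.055 0 0 0 0 -1" --pt "0 -0.065 0 0 0 0 -1" --pt "0 -0.065 0 0 0 0 -1"

```text
clock: 5.58
position: [500.5, 82.0, 208.5]
ee_rot: [-0.69, 0.724, 0.008, -0.011]
contact_force: [-42.0, 26.8, 29.6]
gripper_width: 19.8
grasp_force: 68.2
```

The knob has travelled 35 mm. Its first position plus 66 mm left a gap of about 24 mm to the jar plus its 5–10 mm slack, so the jar should now be seated. I'll relax the push and check.

Call:
carry_out --pt "0 0.02 0 0 0 0 -1" --pt "0 0.045 0 0 0 0 -1" --pt "0 0.045 0 0 0 0 -1"

```text
clock: 5.95
position: [497.5, 81.9, 208.6]
ee_rot: [-0.691, 0.723, 0.003, -0.004]
contact_force: [-15.2, 11.5, 7.7]
gripper_width: 20.6
grasp_force: 63.3
```

```bash
python3 m.py w3
```

```text
cam [494.  12. 179.] look [ 0.    0.27 -0.96]
knob 1713 mean [495.6  81.1  64.1] rect [array([495.8,  82.3]), array([20.4, 20.8]), np.float64(11.1)]
base 7109 mean [498.6  58.    8.7] rect [array([533.1,  81.2]), array([ 94.1, 224. ]), np.float64(87.8)]
jawtop 2045 mean [545.   71.9  44.8] rect [array([519.3,  66.8]), array([90.2, 39.5]), np.float64(8.9)]
cap 13013 mean [582.9  69.1  97.9] rect [array([529.,  84.]), array([ 50.9, 151.6]), np.float64(80.3)]
shoulder 8180 mean [579.1  57.   68.2] rect [array([591.3,  68.3]), array([50.8, 61.9]), np.float64(88.2)]
line none
```

View pics/w3.png

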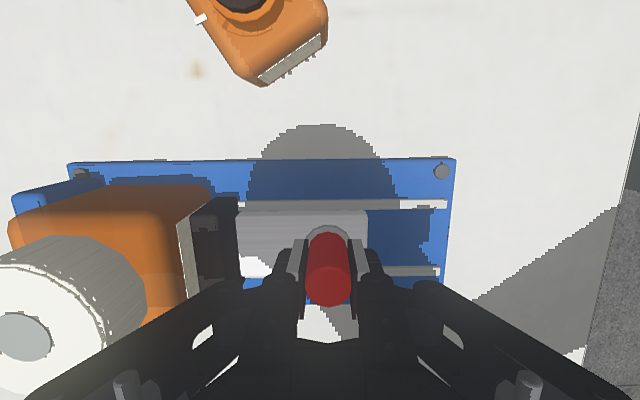

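Call:
carry_out --pt "0 0.01 0 0 0 0 -1" --pt "0 0.01 0 0 0 0 0.2" --pt "0 0.01 0 0 0 0 0.2" --pt "0 0.01 0 0 0 0 0.2" --pt "0 0.01 -0.2 0 0 0 0.2" --pt "0 0.01 -0.4 0 0 0 0.2" --pt "0 -0.1 -0.6 0 0 0 0.6" --pt "0 -0.2 -0.8 0 0 0 1" --pt "0 -0.2 -0.8 0 0 0 1" --pt "0 -0.2 -0.8 0 0 0 1"

```text
clock: 7.25
position: [540.9, 79.3, 368.1]
ee_rot: [-0.692, 0.722, 0.0, -0.0]
contact_force: [0.1, -1.3, -0.6]
gripper_width: 85.4
grasp_force: 0.0
```

```bash
python3 m.py w4; python3 - <<'E'
from h import *
f=np.load("w4.npz"); im,d,K,T=[f[k] for k in("im","d","K","T")]
P=pts(d,K,T); hsv=cv2.cvtColor(im,cv2.COLOR_RGB2HSV); H,S,V=[hsv[...,i].astype(int) for i in range(3)]
m=(H>103)&(H<125)&(S>100)&(P[...,2]>43)&(P[...,2]<53)&(P[...,0]>560); q=P[m]; print("stop top",len(q),cv2.minAreaRect(q[:,:2].astype(np.float32)))
# cap top circle: silhouette at top
m=(S<70)&(P[...,2]>95)&(P[...,2]<105)&(P[...,0]>540)&(P[...,0]<640)&(P[...,1]>40)&(P[...,1]<120); q=P[m][:,:2].astype(np.float32); print("cap circ",cv2.minEnclosingCircle(q),q.min(0),q.max(0))
E
```

```text
cam [538.  10. 338.] look [ 0.01  0.27 -0.96]
knob 22 mean [492.5  84.4  64.5] rect [array([493.9,  85.5]), array([19.6, 11.7]), np.float64(33.4)]
base 3440 mean [468.1  73.8   8.8] rect [array([532.6,  81.2]), array([ 93.9, 223.9]), np.float64(87.6)]
jawtop 612 mean [553.7  76.5  45.5] rect [array([554.2,  80.2]), array([54.1, 12.9]), np.float64(87.8)]
cap 2394 mean [591.6  73.   98.9] rect [array([592.2,  74.1]), array([49.7, 50.4]), np.float64(84.5)]
shoulder 1212 mean [581.9  61.1  69.2] rect [array([591.4,  73.5]), array([59.1, 59.8]), np.float64(88.6)]
line 55 mean [608.1  81.3  99.8] rect [array([608.2,  81.2]), array([12.9,  2.9]), np.float64(23.9)]
stop top 688 ((600.4237670898438, 77.34025573730469), (77.53946685791016, 77.22404479980469), 89.93767547607422)
cap circ ((592.450927734375, 74.11210632324219), 25.74713134765625) [567.0881   48.99541] [617.90015  99.00673]
```

View pics/w4.png

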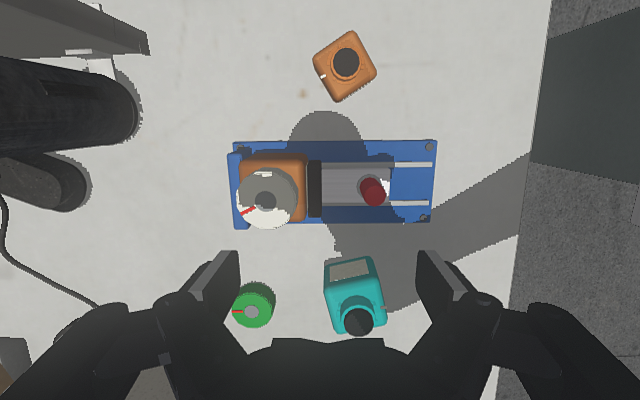

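The jar is flush between the jaw at (315,188) and the stop at (235,190), and the cap at (266,198) has its line at about 24°. I'll turn the tool a quarter clockwise over the cap. That gives the starting pose for unscrewing and cancels any wrist-calibration offset.

Call:
carry_out --pt "0.007 -0.255 0.1 0 0 0.5 1" --pt "0.007 -0.255 0.1 0 0 0.5 1" --pt "0.007 -0.255 0.1 0 0 0.5 1" --pt "0.007 -0.255 0.1 0 0 0.5 1" --pt "0.007 -0.255 0.1 0 0 0.5 1" --pt "0.007 -0.255 0.1 0 0 0.5 1" --pt "0.007 -0.255 0.1 0 0 0.5 1" --pt "0.007 -0.255 0.1 0 0 0.5 1" --pt "0.007 -0.255 0.1 0 0 0.5 1" --pt "0.007 -0.255 0.1 0 0 0.5 1" --pt "0.007 -0.255 0.1 0 0 0.5 1"

```text
clock: 8.68
position: [592.0, 76.2, 348.0]
ee_rot: [0.02, 1.0, -0.0, -0.001]
contact_force: [0.1, 0.4, -0.5]
gripper_width: 85.4
grasp_force: 0.0
```

```bash
python3 m.py w5;  python3 - <<'E'
from h import *
print(arm.read_state()["joints"])
f=np.load("w5.npz"); im,d,K,T=[f[k] for k in("im","d","K","T")]
P=pts(d,K,T); hsv=cv2.cvtColor(im,cv2.COLOR_RGB2HSV); S=hsv[...,1]
m=(S<70)&(P[...,2]>95)&(P[...,2]<105)&(P[...,0]>540)&(P[...,0]<640)&(P[...,1]>40)&(P[...,1]<120); q=P[m][:,:2].astype(np.float32); print("cap circ",cv2.minEnclosingCircle(q),q.min(0),q.max(0))
E
```

```text
cam [523.  79. 318.] look [ 0.27 -0.01 -0.96]
knob 530 mean [495.8  83.1  64.6] rect [array([495.7,  82.8]), array([20. , 19.5]), np.float64(88.4)]
base 6946 mean [476.2  75.1   8.8] rect [array([532.2,  81.8]), array([ 95. , 222.2]), np.float64(87.9)]
jawtop 610 mean [555.1  88.   45.6] rect [array([554.3,  81.2]), array([55. , 12.9]), np.float64(87.7)]
cap 2653 mean [590.9  74.1  98.9] rect [array([592.3,  74.6]), array([50. , 49.6]), np.float64(85.7)]
shoulder 1357 mean [575.8  75.2  69. ] rect [array([591.3,  74.2]), array([61. , 59.7]), np.float64(87.9)]
line 52 mean [608.3  81.5  99.8] rect [array([608.3,  81.5]), array([13.1,  2.6]), np.float64(23.2)]
[ 3.98879249e-01  3.82462673e-01 -1.44801025e-01 -4.09486292e-05
 -1.04471115e+00 -2.01085301e+00]
cap circ ((592.5565185546875, 74.412353515625), 25.66383171081543) [566.9659    49.178493] [617.28436  99.47904]
```

View pics/w5.png

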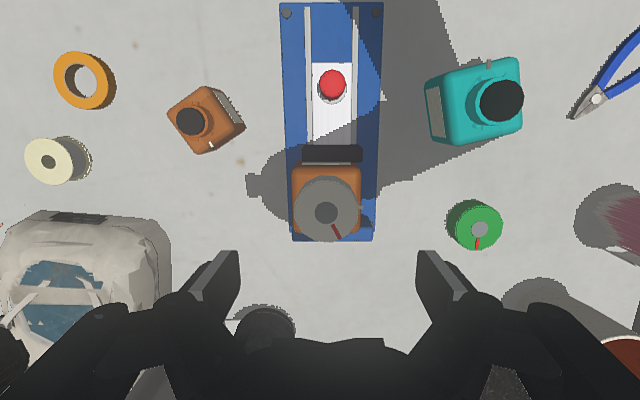

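Both orientations agree on the cap centre at (592.4, 74.4), and the pads straddle it at columns 228/428 with the cap at 326. I'll descend and grip.

Call:
carry_out --pt "-0.002 -0.009 0.2 0 0 0 1" --pt "-0.002 -0.009 0.35 0 0 0 1" --pt "-0.002 -0.009 0.45 0 0 0 1" --pt "-0.002 -0.009 0.495 0 0 0 1" --pt "-0.002 -0.009 0.495 0 0 0 1" --pt "-0.002 -0.009 0.495 0 0 0 1"

```text
clock: 9.48
position: [593.0, 74.5, 250.7]
ee_rot: [0.021, 1.0, 0.0, 0.001]
contact_force: [-0.1, 0.4, 0.2]
gripper_width: 85.2
grasp_force: 0.0
```

Call:
carry_out --pt "0 0 0 0 0 0 -1" --pt "0 0 0 0 0 0 -1" --pt "0 0 0 0 0 0 -1" --pt "0 0 0 0 0 0 -1" --pt "0 0 0 0 0 0 -1"

```text
clock: 10.1
position: [592.7, 74.5, 250.8]
ee_rot: [0.021, 1.0, 0.0, 0.001]
contact_force: [-2.0, 0.6, 5.1]
gripper_width: 48.6
grasp_force: 61.6
```

Call:
carry_out --pt "0 0 0 0 0 -0.025 -1" --pt "0 0 0 0 0 -0.05 -1" --pt "0 0 0 0 0 -0.08 -1" --pt "0 0 0 0 0 -0.11 -1" --pt "0 0 0 0 0 -0.14 -1" --pt "0 0 0 0 0 -0.17 -1" --pt "0 0 0 0 0 -0.2 -1" --pt "0 0 0 0 0 -0.23 -1" --pt "0 0 0 0 0 -0.26 -1" --pt "0 0 0 0 0 -0.29 -1" --pt "0 0 0 0 0 -0.318 -1" --pt "0 0 0 0 0 -0.318 -1"

```text
clock: 11.6
position: [593.1, 74.8, 251.8]
ee_rot: [-0.461, 0.887, -0.0, 0.001]
contact_force: [-2.4, 2.0, 8.8]
gripper_width: 48.6
grasp_force: 62.1
```

```bash
python3 - <<'E'
from h import *
s=arm.read_state(); print({k:np.round(s[k],2) for k in("joints","wrist_torque","contact_force","ee_rot","position")})
E
python3 m.py w6
```

```text
{'joints': array([ 0.4 ,  0.49, -0.25,  0.  , -0.83, -1.01]), 'wrist_torque': array([0.46, 0.79, 0.02]), 'contact_force': array([-2.43,  2.05,  8.77]), 'ee_rot': array([-0.46,  0.89, -0.  ,  0.  ]), 'position': array([593.09,  74.77, 251.79])}
cam [553.  18. 222.] look [ 0.16  0.22 -0.96]
knob 1132 mean [496.   82.6  64.6] rect [array([495.9,  82.9]), array([19.9, 20.2]), np.float64(89.1)]
base 12234 mean [471.1  70.1   8.8] rect [array([487.1,  83.1]), array([ 95.1, 133.6]), np.float64(87.9)]
jawtop 122 mean [559.5  98.2  45.4] rect [array([560.8,  81.5]), array([11.5, 55.4]), np.float64(9.5)]
cap 7647 mean [591.5  71.2  99.5] rect [array([591.9,  74.2]), array([51. , 60.5]), np.float64(86.9)]
shoulder 3207 mean [581.5  55.8  68.9] rect [array([579.9,  58.6]), array([40.5, 78.6]), np.float64(49.5)]
line 152 mean [595.7  91.4 100.7] rect [array([595.8,  91.4]), array([14.1,  3. ]), np.float64(82.5)]
```

View pics/w6.png

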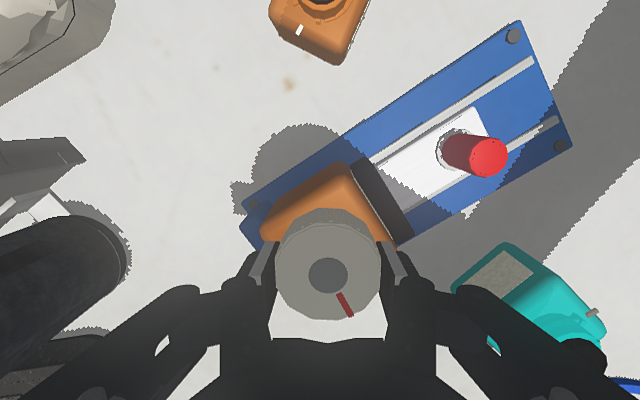

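The line is now about 1.46 rad from the jar's axis (free at 1.2), and the jar is still square in the clamp. I'll lift straight up.

Call:
carry_out --pt "0 0 -0.02 0 0 0 -1" --pt "0 0 -0.04 0 0 0 -1" --pt "0 0 -0.06 0 0 0 -1" --pt "0 0 -0.085 0 0 0 -1" --pt "0 0 -0.11 0 0 0 -1" --pt "0 0 -0.135 0 0 0 -1" --pt "0 0 -0.16 0 0 0 -1" --pt "0 0 -0.18 0 0 0 -1" --pt "0 0 -0.193 0 0 0 -1" --pt "0 0 -0.193 0 0 0 -1" --pt "0 0 -0.193 0 0 0 -1"

```text
clock: 13.02
position: [592.5, 74.3, 288.2]
ee_rot: [-0.46, 0.888, 0.0, -0.0]
contact_force: [0.0, 0.5, -1.1]
gripper_width: 48.7
grasp_force: 61.8
```

```bash
python3 - <<'E'
from h import *
for n in("wrist","side"):
    im,d,K,T=grab(n); P=pts(d,K,T); np.savez(f"f_{n}.npz",im=im,d=d,K=K,T=T)
    hsv=cv2.cvtColor(im,cv2.COLOR_RGB2HSV); H,S,V=[hsv[...,i].astype(int) for i in range(3)]
    b=(d>0)&(abs(P[...,0]-592)<45)&(abs(P[...,1]-75)<45)
    cap=b&(S<70)&(V>90)&(P[...,2]>100)&(P[...,2]<150)
    q=P[cap]; print(n,"cap",len(q),q.min(0).round(1),q.max(0).round(1)); t=q[q[:,2]>np.percentile(q[:,2],60)-3]; print(" top",np.median(t,0).round(1))
    amb=b&(H>5)&(H<22)&(S>100); q=P[amb]; print(" amber",len(q),q.min(0).round(1),q.max(0).round(1)) if len(q) else 0
    if n=="side": cv2.imwrite("pics/f.png",np.hstack([cv2.resize(im[150:300,230:400],None,fx=3,fy=3)])[...,::-1])
    else: cv2.imwrite("pics/fw.png",im[...,::-1])
s=arm.read_state(); print(s["position"],s["contact_force"],s["gripper_width"])
E
```

```text
wrist cap 9966 [561.   46.4 111.9] [619.9  99.5 150. ]
 top [590.7  71.5 136.3]
 amber 3463 [561.2  42.5  17.6] [621.5 104.  112.3]
side cap 104 [558.3  56.6 103. ] [623.  101.8 139.3]
 top [599.   92.5 135.6]
 amber 471 [558.8  54.5  12.2] [618.9 110.8 100. ]
[592.53857486  74.31849921 288.09322619] [-0.14783151 -0.11888837 -0.86479054] 48.53250470059017
```

View pics/f.png

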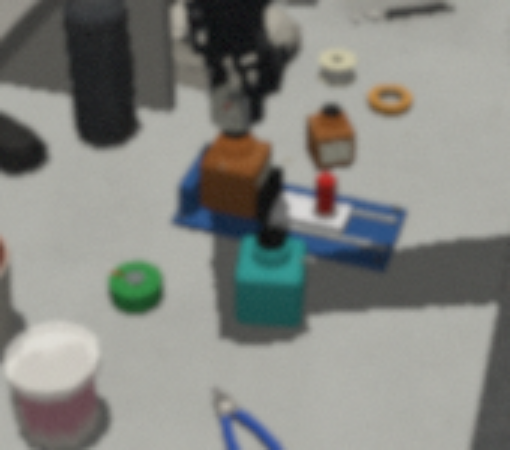

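View pics/fw.png

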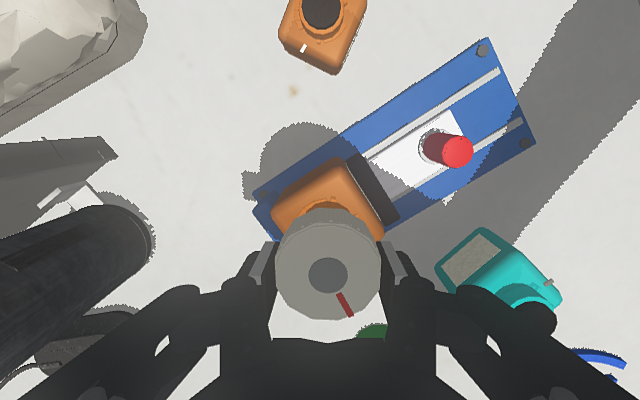

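The cap is held level over the seated jar. Its top is at z≈136, so the underside is about 24 mm above the mouth, and the external force is only the cap's weight. The neighbouring things are where they were.

```bash
python3 -c "
from bench import arm; print(arm.job_done())"
```

```text
the job is handed in; nothing more can be done
None
```

The jaw is closed with the jar flush, and the cap is unscrewed and held level, centred about 24 mm above the jar's mouth. I handed the job in after about 13 s of robot time, and no verdict came back.

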